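# Switch the channel tester to the plugged-in module and start the test

## Robot

A 6-joint arm with a two-finger parallel gripper is mounted at the origin on the work surface. World frame = base frame: x ahead of the robot, y to its left, z up, the work surface at z = 0. Lengths are in m, angles in rad, forces in N, time in s.
With the tool pointing down it reaches from about 0.375 to 0.925 m from the base axis. Payload 5.7 kg.
Tool frame: the origin (TCP) lies midway between the tips of the shut fingers; the grasp point (between the pads) lies 19 mm behind it; z points along the fingers, y is the line along which they close (so a half turn about z gives the same grasp; the last joint's range is limited). The gripper opens to 85 mm and grips with 20 to 120 N. Pads are 22 mm wide; open, the fingers measure 114 mm over their backs; the gripper's body (76 mm by 85 mm) begins 54 mm behind the grasp point. The pads swing forward as they close: fully open they stand 13 mm farther back than shut.
Start: joints at [-1.436, 0.359, 1.51, -0, 1.272, -0.115], TCP at [0.148, -0.581, 0.197] pointing down, gripper open.
Joint ranges: [-2.97, 2.97], [-1.01, 2.36], [0.21, 2.38], [-0.96, 4.11], [0.2, 2.71], [-2.98, 2.98]. Speed limits (rad/s): [2.39, 2.39, 3.14, 3.14, 3.14, 3.14].

## Interface

Orientations are given as a unit quaternion [x, y, z, w].
In Python, from bench import ctrl gives the robot as it stands.
- The arm moves only by the shell command python3 -m jog 'ROWS' [FORCE]. ROWS is JSON, a list of rows, each an object with "linear": the shift along the tool's x, y, z in cm, a list of three; "spin": the turn about the tool's z in rad; "hand": the finger opening in cm, from 0 to 8.54. A call has 1 to 10 rows; each row shifts and turns the commanded pose from where the row before left it, along the tool's axes as they then stand; what a row does not reach is not made up. A row lasts 1/10 s, in which the tool goes at most 50 mm and 8.59 degrees, less where a joint would pass 70% of its speed; a pose out of reach is approached as far as the arm can. A call is refused whole if a number of a shift passes 5 or a number of a turn 0.15, either way. A call with a gripper value outside its range is refused whole. The fingers move at their own pace and stop on an object; FORCE is the grip in N (left out, the last holds). Time passes only in rows, so rows that do not move let the fingers close. It gives the time, the measured TCP pose, the force, the opening and the grip force at its end, in the units of the state.
- ctrl.get_obs(): the state, without advancing time (a new reading comes with each control period).
- ctrl.snapshot(name): name is "scene" or "top" or "wrist"; returns a dict with "img" (420x560x3 uint8, red, green, blue), "mtx" (3x3 intrinsics, pixels), "k1" (the pictures are not rectified: a ray, as slopes to the right and down, at radius r is drawn at 1 + k1 r^2 times it, then the intrinsics apply), "world_from_camera" (4x4, takes a point from camera to world coordinates). Camera axes: x right, y down, z forward; pixel columns grow to the right and rows downward; lengths in m; the calibration is good to about 2 mm. A picture is of the moment at which its call begins. There is no depth.
- ctrl.job_done(): hands the job in; it is judged then, once.
The state is a dict: "time_s": time; "joints": joint angles; "qd": joint speeds; "joint_efforts": joint torques, N m; "ee_pos": TCP position; "orientation": TCP orientation; "ft_force": force on the tool from outside, world axes, zero at the start; "torque": the same for the moment, N m; "gripper_width": finger opening in m; "grasp_force": force on a finger pad.
Only numpy, scipy, OpenCV 4.12 (cv2) and the standard library are available. Lean on these libraries where they do the work, as an engineer would, in place of code of your own. Each camera call takes 0.05 s, during which the arm holds its last target. There are 200 camera calls.

## Task

On the channel tester, turn the pointer lever click by click with a light push of a fingertip on its side, never pinching it, until it clicks into the position that points at the tall plugged-in module. Then press the round start button right down and let it come back up. Do not push against the module, and leave the loose things lying about where they are.

Things in the scene. Friction and masses are not known exactly. Their poses are not given: they have to be found in the camera images.
- tester: Channel tester: grey case 250 (x) by 280 (y) by 70 mm high, fixed on the bench. Origin: centre of its underside; z up; -x is its near side with the start button. Nine sockets on its flat top, on an arc of 100 mm radius about the selector axis, 24 degrees apart, to 96 degrees either side of its +x. One holds the module, the others black dust caps (24 mm across, 9 mm high).
- selector (a joint): Angle of the pointer lever, rad: 0 = along the tester's +x, growing clockwise from above. Nine sprung detents 0.419 rad apart, from -1.676 to 1.676, with stops just beyond; it starts in one of the middle three and stays where left. About 0.12 N m (3 N at 45 mm) takes it over the hump halfway to the next detent; then it snaps ahead of the finger into that detent.
- selector_axis (a point): Point on the lever's vertical turning axis, on the top face of the tester (70 mm above the bench). Around it a round black skirt of 24 mm radius, 9 mm high, and a hub of 15 mm radius, 31 mm high, which turn with the lever.
- selector_tip (a point): Outer end of the black pointer lever, at its mid height (19 mm above the tester's top). The lever is a bar 14 mm wide, 9 to 29 mm above the tester's top, from the axis out to 61 mm on the pointing side and 20 mm on the other; it has a white line on top on the pointing side.
- selector_aim (a point): Point carried by the lever, on its centre line 100 mm from the axis at the level of the tester's top; it lies in the centre of the socket that the lever points at.
- module: The module under test: upright aluminium cylinder, 28 mm across at the foot, 23 mm above, 58 mm high, locked into one of the three leftmost or three rightmost sockets; fixed. Origin at the centre of its underside, on the tester's top.
- start_button (a joint): Travel of the start button, m: 0 = up, 0.006 = fully down. Sprung; 5 N presses it fully down, and it comes back up by itself.
- start_button_top (a point): Centre of the top of the start button, a grey disc 30 mm across in a round black housing (46 mm across, 12 mm high) at the near edge of the tester's top, 88 mm from the tester's centre towards its -x; 22 mm above the tester's top when the button is up. It presses straight down.
- screw_cup: Loose steel cup, 36 mm across, 30 mm high, on the tester's near left corner (100 mm to the +y side of the button). Origin at its underside. Leave alone.
- bobbin: Loose copper bobbin, 30 mm across, 28 mm high, on the tester's near right corner (100 mm to the -y side of the button). Origin at its underside. Leave alone.
- screwdriver: Loose screwdriver lying on the bench left of the tester. Leave alone.
- wrench: Loose wrench lying on the bench right of the tester. Leave alone.
- mug: Loose white mug, 80 mm across, 90 mm high, on the bench at the right. Leave alone.
- cleaner: Loose aluminium spray can, 52 mm across, 140 mm high, on the bench at the far left. Leave alone.
- bearing: Loose steel bearing ring, 52 mm across, 16 mm high, on the bench at the far right. Leave alone.

How it is judged:
On the way, in this order (a step that is already met when the one before it is completed fails the run):
1. the lever rests in the detent that points at the module (horizontal distance between selector_aim and module below 0.012 m and velocity of joint selector between -0.1 and 0.1 rad/s), for 0.3 s.
2. with the lever there, the start button is pressed right down (horizontal distance between selector_aim and module below 0.02 m and value of joint start_button above 0.0052 m), for 0.05 s.
At the end, for the whole second after the job is handed in: The lever rests in the detent that points at the module (its aim point within 12 mm of the module's axis), the start button is up again, and every loose thing is within 30 mm of where it began (horizontal distance between selector_aim and module below 0.012 m and value of joint start_button below 0.001 m and velocity of joint selector between -0.05 and 0.05 rad/s and distance of each of screw_cup, bobbin, screwdriver, wrench, mug, cleaner, bearing from where it was at the start of the episode below 0.03 m); the robot touches nothing.
It fails at once if the start button is pressed while the lever does not point at the module (not (horizontal distance between selector_aim and module below 0.02 m) and value of joint start_button above 0.004 m).
It fails at once if the lever is pinched or pushed hard (over 25 N) (contact force between the fingers and selector above 25 N).
It fails at once if the module is pushed (over 5 N) (contact force between the arm and module above 5 N).
It fails at once if the module is pushed by the fingers (over 5 N) (contact force between the fingers and module above 5 N).
It fails at once if a loose thing is lifted or shifted by more than 30 mm (distance of any of screw_cup, bobbin, screwdriver, wrench, mug, cleaner, bearing from where it was at the start of the episode above 0.03 m).
It also fails if it takes over 58 s, if anything falls off the work surface, if the arm or the gripper's body presses on something with over 40 N, if the wrist force passes 120 N, or if a joint passes its speed limit or range.

## Working session

There is one attempt and no reset: what is moved stays moved. The work goes in short steps, Python scripts to look and compute and a shell command to move; the robot and the scene stay as the last step left them, time stands still between calls to the robot, and variables do not carry over. Pictures are saved under pics/ and viewed, at most 10 in all, crops included, and the job is handed in when it is done.

```bash
mkdir -p pics; cat > h.py <<'E'
import numpy as np, cv2
from bench import ctrl
def snap(n,f):
    s=ctrl.snapshot(n); cv2.imwrite('pics/'+f,cv2.cvtColor(np.asarray(s['img']),cv2.COLOR_RGB2BGR)); np.savez('pics/'+f[:-4],mtx=s['mtx'],k1=s['k1'],T=s['world_from_camera']); return s
def load(f):
    d=np.load('pics/'+f+'.npz'); return d['mtx'],float(d['k1']),d['T']
def ray(c,u,v):
    K,k,T=c; d=np.linalg.inv(K)@[u,v,1]; rd=np.hypot(d[0],d[1]); r=rd
    for _ in range(30): r=rd/(1+k*r*r)
    s=r/rd if rd>0 else 1
    return T[:3,3],T[:3,:3]@[d[0]*s,d[1]*s,1]
def at(c,u,v,z):
    o,d=ray(c,u,v); return o+d*(z-o[2])/d[2]
def proj(c,p):
    K,k,T=c; q=T[:3,:3].T@(np.array(p)-T[:3,3]); a=q[:2]/q[2]; a=a*(1+k*a@a); return (K@[a[0],a[1],1])[:2]
E
python3 - <<'E'
from h import *
for n in('top','scene'):
    s=snap(n,n+'1.png'); print(n,s['world_from_camera'][:3,3],s['k1'])
o=ctrl.get_obs();print(o)
E
```

```text
top [ 0.18202444 -0.02195429  1.74344315] 0.00043327327055409006
scene [ 1.13265085 -0.68115315  0.90274195] 0.0360542306954071
{'time_s': 0.1, 'joints': array([-1.43612639e+00,  3.59447016e-01,  1.51132607e+00, -1.71004644e-05,
        1.27248167e+00, -1.15059837e-01]), 'qd': array([-1.56858723e-03, -4.23512326e-03, -2.91066754e-03, -3.51790364e-04,
        1.12540195e-04,  6.08217676e-05]), 'joint_efforts': array([-8.75395722e-05, -5.28652310e+01, -2.79349387e+01, -1.72444534e-04,
        5.01394927e-03, -3.57704053e-06]), 'ee_pos': array([ 0.14820507, -0.58072357,  0.19622861]), 'orientation': array([ 9.92213847e-01,  1.24543130e-01, -1.63184492e-05, -8.30928054e-04]), 'ft_force': array([-0.41589274,  0.3331413 , -0.02033795]), 'torque': array([ 0.06386562, -0.0032809 , -0.05509287]), 'grasp_force': 0.0, 'gripper_width': 0.08551046091669907}
```

View pics/top1.png

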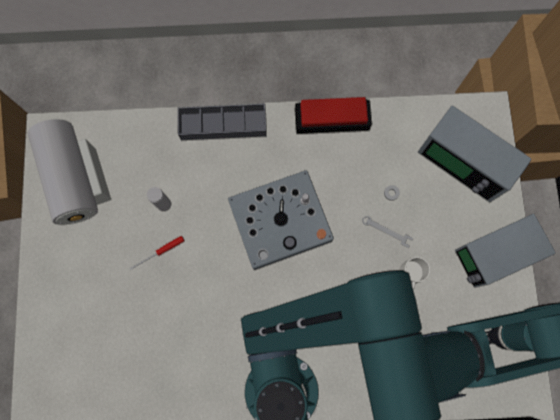

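View pics/scene1.png

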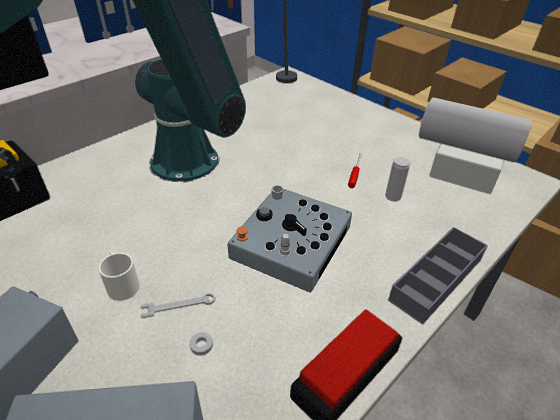

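The top view shows the tester around (281,219), the lever hub at (281,219), the button at (290,242) and the module near (305,199). The scene view shows the module at (285,243), the bobbin (copper) at (242,234) and the cup at (277,191). I'll zoom in on both.

```bash
python3 - <<'E'
import cv2,numpy as np
a=cv2.imread('pics/top1.png')[165:275,222:340]; b=cv2.imread('pics/scene1.png')[180:295,222:358]
a=cv2.resize(a,None,fx=5,fy=5,interpolation=cv2.INTER_CUBIC);b=cv2.resize(b,None,fx=5,fy=5,interpolation=cv2.INTER_CUBIC)
cv2.imwrite('pics/a.png',a);cv2.imwrite('pics/b.png',b)
E
```

```text
(no output)
```

View pics/a.png

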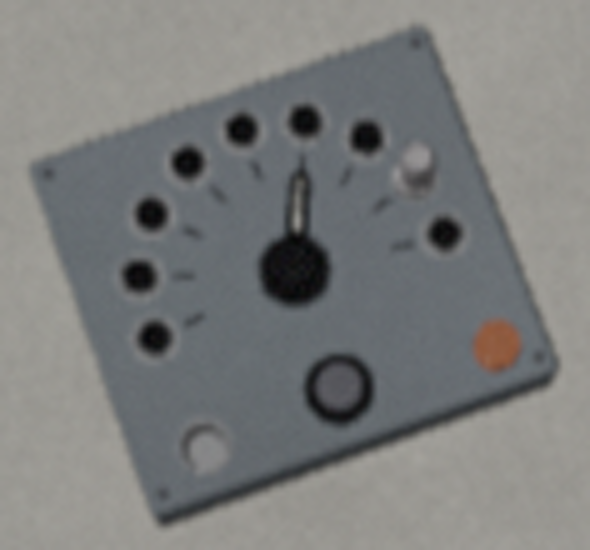

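View pics/b.png

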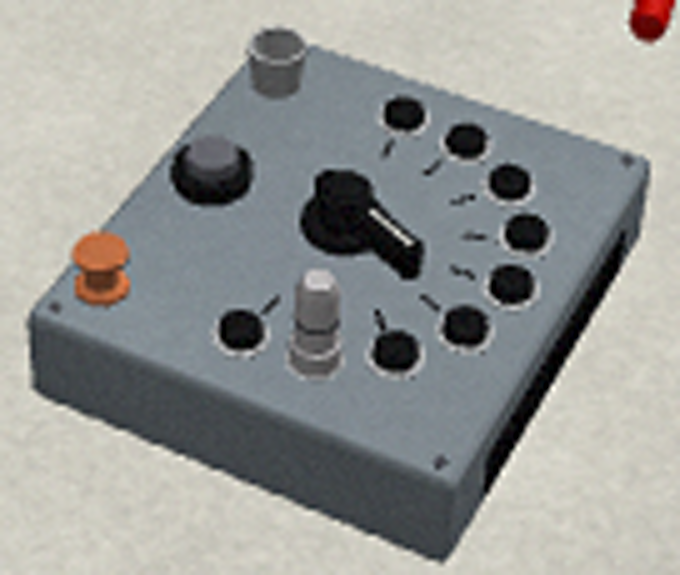

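The module stands in position +3 (second from the right end) and the lever points at +1, so two clicks clockwise are needed. Next I'll fit the tester pose.

```bash
cat > fit.py <<'E'
from h import *
from scipy.optimize import least_squares
ct,cs=load('top1'),load('scene1')
idx=[-4,-3,-2,-1,0,1,2,4]
top=np.array([(155,338),(139,276),(151,214),(188,162),(241,129),(305,121),(367,137),(445,233)])/5+[221.6,164.6]
sc=np.array([(404,113),(466,140),(510,182),(526,233),(513,285),(466,326),(396,351),(241,330)])/5+[221.6,179.6]
def soc(p,i,z=.077): a=p[2]-i*np.radians(24); return [p[0]+.1*np.cos(a),p[1]+.1*np.sin(a),z]
def res(p,c,m): return np.concatenate([proj(c,soc(p,i))-q for i,q in zip(idx,m)])
f=lambda p:np.concatenate([res(p,ct,top),res(p,cs,sc)])
r0=at(ct,222+295/5,165+270/5,.08)
if __name__=='__main__':
  for g,n in((f,'both'),(lambda p:res(p,ct,top),'top'),(lambda p:res(p,cs,sc),'scene')):
    r=least_squares(g,[r0[0],r0[1],.3]);p=r.x;print(n,p,np.sqrt(np.mean(r.fun**2)))
  p=least_squares(f,[r0[0],r0[1],.3]).x
  b=at(ct,221.6+338/5,164.6+388/5,.092);print('button',b, at(cs,221.6+213/5,179.6+153/5,.092))
  e=np.array([np.cos(p[2]),np.sin(p[2])]); n=np.array([-e[1],e[0]]); d=b[:2]-p[:2]; print('button rel',d@e,d@n)
  t=at(ct,221.6+301/5,164.6+172/5,.099);d=t[:2]-p[:2];print('tip r',np.hypot(*d),'idx',(p[2]-np.arctan2(d[1],d[0]))/np.radians(24))
  for k in('module',3),: print(soc(p,3), proj(cs,soc(p,3,.128)), proj(cs,soc(p,3,.07)))
E
python3 fit.py
```

```text
both [ 0.53988185 -0.02584669  0.30524113] 0.5687351518699535
top [ 0.53728511 -0.02530857  0.30340549] 0.0781637716965597
scene [ 0.54244638 -0.02728603  0.30540776] 0.10915231307085506
button [ 0.45659112 -0.04896522  0.092     ] [ 0.46368947 -0.05135431  0.092     ]
button rel -0.08638823303506671 0.0029809318772947616
tip r 0.05710822355321813 idx 1.0027932460144517
[np.float64(0.597936555393236), np.float64(-0.10726935670589503), 0.077] [284.87295515 235.30032184] [284.27147064 251.27099352]
```

The fits from the two views agree within about 3 mm. The axis is at about (0.540,-0.026), the tester yaw 0.305, and the lever reads index 1.00. I'll shut the fingers and travel at height towards the left of the lever.

```bash
R='x'; python3 -m jog '[{"linear":[2.85,-2.28,0],"spin":0,"hand":0},{"linear":[2.85,-2.28,0],"spin":0,"hand":0},{"linear":[2.85,-2.28,0],"spin":0,"hand":0},{"linear":[2.85,-2.28,0],"spin":0,"hand":0},{"linear":[2.85,-2.28,0],"spin":0,"hand":0},{"linear":[2.85,-2.28,0],"spin":0,"hand":0},{"linear":[2.85,-2.28,0],"spin":0,"hand":0},{"linear":[2.85,-2.28,0],"spin":0,"hand":0},{"linear":[2.85,-2.28,0],"spin":0,"hand":0},{"linear":[2.85,-2.28,0],"spin":0,"hand":0}]' 20
python3 -m jog '[{"linear":[2.85,-2.28,0],"spin":0,"hand":0},{"linear":[2.85,-2.28,0],"spin":0,"hand":0},{"linear":[2.85,-2.28,0],"spin":0,"hand":0},{"linear":[2.85,-2.28,0],"spin":0,"hand":0},{"linear":[2.85,-2.28,0],"spin":0,"hand":0},{"linear":[2.85,-2.28,0],"spin":0,"hand":0},{"linear":[2.85,-2.28,0],"spin":0,"hand":0},{"linear":[2.85,-2.28,0],"spin":0,"hand":0},{"linear":[2.85,-2.28,0],"spin":0,"hand":0},{"linear":[2.85,-2.28,0],"spin":0,"hand":0}]'
python3 -m jog '[{"linear":[0,0,0],"spin":0.12,"hand":0},{"linear":[0,0,0],"spin":0.12,"hand":0},{"linear":[0,0,0],"spin":0.12,"hand":0},{"linear":[0,0,0],"spin":0,"hand":0},{"linear":[0,0,0],"spin":0,"hand":0}]'
python3 -c "
from h import *
snap('wrist','w1.png')"
```

```text
time_s: 1.1
ee_pos: [0.3686, -0.2885, 0.1968]
orientation: [0.992, 0.125, -0.0, -0.0]
ft_force: [1.0, -0.7, 0.6]
gripper_width: -0.0003
grasp_force: 0.0
time_s: 2.1
ee_pos: [0.5883, 0.0028, 0.1966]
orientation: [0.992, 0.125, -0.0, -0.0]
ft_force: [1.0, -0.7, 0.0]
gripper_width: -0.0001
grasp_force: 0.0
time_s: 2.6
ee_pos: [0.5876, 0.0014, 0.1967]
orientation: [0.999, -0.054, -0.0, -0.0]
ft_force: [0.3, 0.3, -0.7]
gripper_width: -0.0003
grasp_force: 0.0
```

View pics/w1.png

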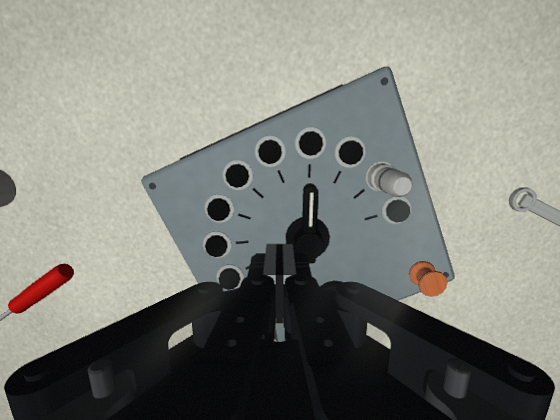

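The wrist view shows the shut fingertips at about (280,260), left of the lever. The lever's white line runs from (308,227) to (311,192) and points at the cap at (311,143). The module foot is at about (380,178). I'll refit the pose using the caps in this view.

```bash
python3 - <<'E'
from fit import *
cw=load('w1')
w=np.array([(230,278),(216,245),(218,209),(237,175),(269.5,151.5),(310.5,143),(351,152.5),(397.5,211)])
for z in(.077,.079):
  r=least_squares(lambda p:np.concatenate([proj(cw,soc(p,i,z))-q for i,q in zip(idx,w)]),[.54,-.026,.305]);print(r.x,np.sqrt(np.mean(r.fun**2)))
p=r.x
for u,v in((308,227),(311,192)):
  d=at(cw,u,v,.099)[:2]-p[:2];print(np.hypot(*d),np.arctan2(d[1],d[0]))
E
```

```text
[ 0.54007238 -0.02323452  0.30179942] 0.5764456739589261
[ 0.54043187 -0.02325944  0.3017329 ] 0.9050152618293483
0.019112778610921193 -0.010415765765067024
0.054259207203849046 -0.10915997881716716
```

```bash
python3 -m jog '[{"linear":[0,0,1.5],"spin":0,"hand":0},{"linear":[0,0,1.5],"spin":0,"hand":0},{"linear":[0,0,1.5],"spin":0,"hand":0},{"linear":[0,0,1.5],"spin":0,"hand":0},{"linear":[0,0,1.5],"spin":0,"hand":0},{"linear":[0,0,1.5],"spin":0,"hand":0},{"linear":[0,0,1],"spin":0,"hand":0},{"linear":[0,0,0.9],"spin":0,"hand":0},{"linear":[0,0,0],"spin":0,"hand":0},{"linear":[0,0,0],"spin":0,"hand":0}]'
python3 -c "
from h import *
snap('wrist','w2.png')"
```

```text
time_s: 3.65
ee_pos: [0.5881, 0.0013, 0.0882]
orientation: [0.998, -0.055, 0.0, -0.0]
ft_force: [0.9, -0.4, -0.2]
gripper_width: -0.0003
grasp_force: 0.0
```

View pics/w2.png

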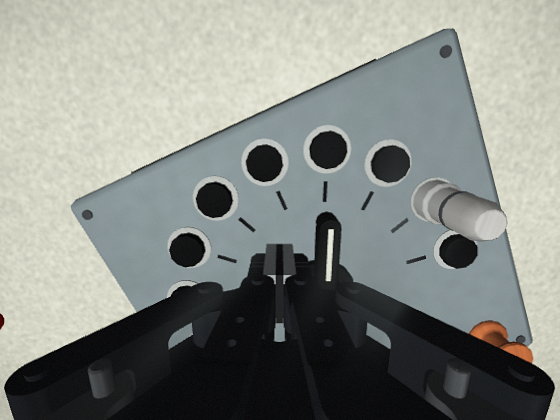

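The fingertip at (280,258) is down, left of the lever (white line at (330,255)), with about 11 mm of gap. Now the first click: approach sideways, then follow the arc.

```bash
python3 -m jog '[{"linear":[0,0.28,0],"spin":0,"hand":0},{"linear":[0,0.28,0],"spin":0,"hand":0},{"linear":[0,0.28,0],"spin":0,"hand":0},{"linear":[0,0.28,0],"spin":0,"hand":0},{"linear":[0,0.28,0],"spin":0,"hand":0},{"linear":[0,0,0],"spin":0,"hand":0}]'
python3 -m jog '[{"linear":[0.08,0.22,0],"spin":0.05,"hand":0},{"linear":[0.08,0.22,0],"spin":0.05,"hand":0},{"linear":[0.08,0.22,0],"spin":0.05,"hand":0}]'
python3 -m jog '[{"linear":[0.08,0.22,0],"spin":0.05,"hand":0},{"linear":[0.08,0.22,0],"spin":0.05,"hand":0},{"linear":[0,0,0],"spin":0,"hand":0}]'
cat > lev.py <<'E'
import sys
from h import *
s=snap('wrist',sys.argv[1]+'.png'); c=load(sys.argv[1]); im=s['img'].astype(int)
p=np.array([.540,-.025])
P=[]
for v in range(100,420):
  for u in range(150,480):
    if im[v,u].min()>165:
      q=at(c,u,v,.099)[:2]-p
      if .015<np.hypot(*q)<.062: P.append(q)
P=np.array(P);print(len(P))
if len(P)>8:
  w=P.mean(0);dd=P-w;e=np.linalg.svd(dd)[2][0];e*=np.sign(e@w)
  print('mean r',np.hypot(*w),'angle mean',np.arctan2(w[1],w[0]),'axis',np.arctan2(e[1],e[0]),'index',(.303-np.arctan2(e[1],e[0]))/.419)
E
python3 lev.py w3
```

```text
time_s: 4.3
ee_pos: [0.5863, -0.013, 0.088]
orientation: [0.998, -0.055, -0.0, 0.0]
ft_force: [0.4, -0.3, 0.9]
gripper_width: -0.0001
grasp_force: 0.0
time_s: 4.6
ee_pos: [0.5877, -0.0194, 0.088]
orientation: [0.991, -0.131, -0.0, -0.0]
ft_force: [-0.2, -0.8, -0.1]
gripper_width: -0.0002
grasp_force: 0.0
time_s: 4.9
ee_pos: [0.588, -0.0243, 0.088]
orientation: [0.984, -0.179, 0.0, -0.0]
ft_force: [-0.1, -0.6, -0.1]
gripper_width: -0.0003
grasp_force: 0.0
85
mean r 0.04269546370661282 angle mean 0.008453635056792955 axis -0.5305499013206662 index 1.9893792394287977
```

View pics/w3.png

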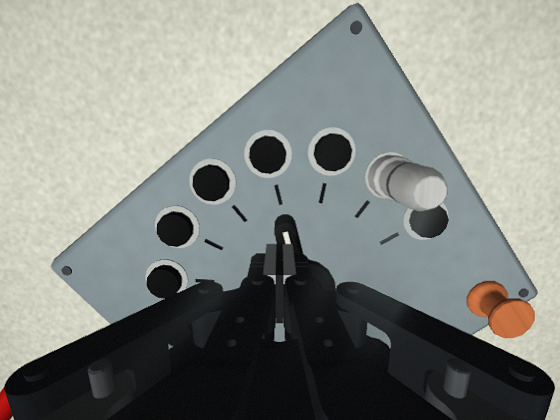

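```bash
python3 - <<'E'
from h import *
c=load('w3'); print('cam',c[2][:3,3]); print('tcp px',proj(c,[.588,-.0243,.088]))
p=np.array([.540,-.025])
for a in(-.11,-.2,-.3,-.4,-.53):
  u=np.array([np.cos(a),np.sin(a)]);print(a,[proj(c,[*(p+r*u),.099]).round() for r in(.02,.045,.061)])
print('px lever', [(at(c,*q,.099)[:2]-p, ) for q in((285,216),(287,238))])
for i in(0,1,2,4):
  a=.303-i*.4189;print(i,proj(c,[p[0]+.1*np.cos(a),p[1]+.1*np.sin(a),.077]).round())
E
```

```text
cam [ 0.64897725 -0.0466425   0.26530073]
tcp px [280.25538117 236.86444314]
-0.11 [array([300., 281.]), array([291., 245.]), array([284., 220.])]
-0.2 [array([303., 280.]), array([297., 244.]), array([294., 219.])]
-0.3 [array([306., 280.]), array([305., 243.]), array([304., 217.])]
-0.4 [array([309., 280.]), array([312., 243.]), array([314., 217.])]
-0.53 [array([314., 280.]), array([322., 244.]), array([327., 219.])]
px lever [(array([ 0.06305657, -0.00792337]),), (array([ 0.04966512, -0.00424355]),)]
0 [213. 182.]
1 [270. 153.]
2 [335. 151.]
4 [432. 220.]
```

The lever has not moved and there was no force, although the finger is over its line, so the tip must be higher than it reads. I'll check the height from the wrist view by letting z float in the fit.

```bash
python3 - <<'E'
from fit import *
W={'w1':([-4,-3,-2,-1,0,1,2,4],[(230,278),(216,245),(218,209),(237,175),(269.5,151.5),(310.5,143),(351,152.5),(397.5,211)]),
'w2':([-2,-1,0,1,2,4],[(187,250),(214,200),(264,163),(328,150),(391,162),(458,250)]),
'w3':([-2,-1,0,1,2,4],[(164,281),(175,229),(211,183),(267,154),(333,152),(429,220)])}
for n,(I,q) in W.items():
  c=load(n); q=np.array(q,float)
  r=least_squares(lambda p:np.concatenate([proj(c,soc(p,i,p[3]))-a for i,a in zip(I,q)]),[.54,-.026,.305,.077],x_scale=[.01]*4);print(n,r.x,np.sqrt(np.mean(r.fun**2)))
T=load('w3')[2];print(T)
E
```

```text
w1 [ 0.53960216 -0.02320147  0.30188299  0.07439106] 0.3273498629319032
w2 [ 0.53989658 -0.02363482  0.3084903   0.07554337] 0.5451550388025914
w3 [ 0.53967941 -0.02342006  0.30413721  0.07569005] 0.29874095357344255
[[-3.52808253e-01 -9.03892843e-01 -2.41876136e-01  6.48977255e-01]
 [-9.35695219e-01  3.40570580e-01  9.21202335e-02 -4.66424958e-02]
 [-8.90923918e-04  2.58823123e-01 -9.65924323e-01  2.65300726e-01]
 [ 0.00000000e+00  0.00000000e+00  0.00000000e+00  1.00000000e+00]]
```

The height calibration is right, so the visible finger end must sit above the lever. I'll back off to the left and go lower over bare plate: the TCP at 0.075 is still safe, and I'll watch the force.

```bash
python3 -m jog '[{"linear":[-0.2,-0.7,0],"spin":0,"hand":0},{"linear":[-0.2,-0.7,0],"spin":0,"hand":0},{"linear":[-0.2,-0.7,0],"spin":-0.12,"hand":0},{"linear":[-0.2,-0.7,0],"spin":-0.13,"hand":0},{"linear":[0,0,0],"spin":0,"hand":0},{"linear":[0,0,0.4],"spin":0,"hand":0},{"linear":[0,0,0.4],"spin":0,"hand":0},{"linear":[0,0,0],"spin":0,"hand":0}]'
python3 -m jog '[{"linear":[0,0,0.2],"spin":0,"hand":0},{"linear":[0,0,0.2],"spin":0,"hand":0},{"linear":[0,0,0.0],"spin":0,"hand":0}]'
```

```text
time_s: 5.75
ee_pos: [0.5888, 0.0049, 0.0792]
orientation: [0.998, -0.056, -0.001, -0.0]
ft_force: [0.3, 0.1, 0.4]
gripper_width: -0.0001
grasp_force: 0.0
time_s: 6.05
ee_pos: [0.5892, 0.0049, 0.0757]
orientation: [0.998, -0.055, -0.0, -0.0]
ft_force: [0.0, 0.1, -0.3]
gripper_width: 0.0001
grasp_force: 0.0
```

```bash
for i in 1; do python3 -m jog '[{"linear":[0,0,0.2],"spin":0,"hand":0},{"linear":[0,0,0.15],"spin":0,"hand":0},{"linear":[0,0,0],"spin":0,"hand":0}]'; done
python3 -c "
from h import *
snap('wrist','w4.png')"
```

```text
time_s: 6.35
ee_pos: [0.5893, 0.005, 0.0723]
orientation: [0.998, -0.055, -0.0, -0.0]
ft_force: [0.4, 0.1, -0.4]
gripper_width: 0.0001
grasp_force: 0.0
```

View pics/w4.png

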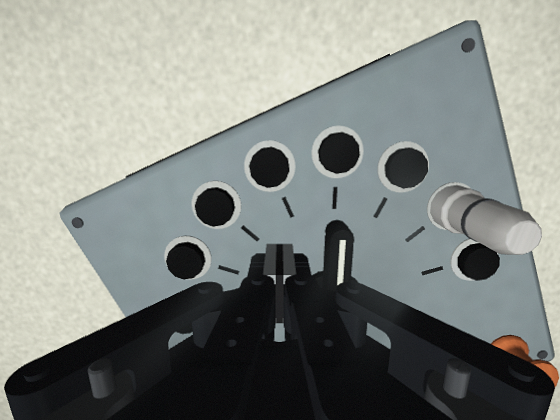

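No contact at TCP z 0.072 (plate at 0.070), and the lever is still at +1 (tip (336,225), pointing at the cap (338,152)). I'll push at this height and read the force often.

```bash
python3 -m jog '[{"linear":[0,0.35,0],"spin":0,"hand":0},{"linear":[0,0.35,0],"spin":0,"hand":0},{"linear":[0,0.35,0],"spin":0,"hand":0},{"linear":[0,0.35,0],"spin":0,"hand":0},{"linear":[0,0.3,0],"spin":0,"hand":0},{"linear":[0,0,0],"spin":0,"hand":0}]'
python3 -m jog '[{"linear":[0.08,0.22,0],"spin":0.05,"hand":0},{"linear":[0.08,0.22,0],"spin":0.05,"hand":0}]'
python3 -m jog '[{"linear":[0.08,0.22,0],"spin":0.05,"hand":0},{"linear":[0.08,0.22,0],"spin":0.05,"hand":0}]'
cat > lev.py <<'E'
import sys
from h import *
s=snap('wrist',sys.argv[1]+'.png'); c=load(sys.argv[1]); im=s['img'].astype(int)
p=np.array([.540,-.024]); best=[]
for a in np.arange(-1.3,.2,.02):
  u=np.array([np.cos(a),np.sin(a)])
  v=[]
  for r in np.arange(.030,.056,.002):
    x,y=proj(c,[*(p+r*u),.099]).round().astype(int)
    if 0<=x<560 and 0<=y<420: v.append(im[y,x].min()>180)
  best.append((np.sum(v),a))
print([(int(b),round(float(a),2),'idx',round(float((.303-a)/.419),2)) for b,a in sorted(best)[::-1][:4]])
E
python3 lev.py w5; ls pics
```

```text
time_s: 7.0
ee_pos: [0.5876, -0.0124, 0.0725]
orientation: [0.998, -0.055, -0.0, -0.0]
ft_force: [-0.4, 1.1, -0.5]
gripper_width: 0.0
grasp_force: 0.0
time_s: 7.2
ee_pos: [0.5886, -0.0165, 0.0725]
orientation: [0.994, -0.106, -0.0, -0.0]
ft_force: [0.0, -0.6, -0.3]
gripper_width: 0.0002
grasp_force: 0.0
time_s: 7.4
ee_pos: [0.5892, -0.0212, 0.0725]
orientation: [0.988, -0.155, 0.0, -0.0]
ft_force: [0.3, -0.5, 0.9]
gripper_width: -0.0002
grasp_force: 0.0
[(4, -0.1, 'idx', 0.96), (3, -0.12, 'idx', 1.01), (0, 0.18, 'idx', 0.29), (0, 0.16, 'idx', 0.34)]
a.png
b.png
scene1.npz
scene1.png
top1.npz
top1.png
w1.npz
w1.png
w2.npz
w2.png
w3.npz
w3.png
w4.npz
w4.png
w5.npz
w5.png
```

Still no contact. I'll look from the side with the scene camera, marking where the reported TCP projects.

```bash
python3 - <<'E'
from h import *
s=snap('scene','s2.png'); c=load('s2'); o=ctrl.get_obs(); t=o['ee_pos']; q=proj(c,t); print(t,q)
a=cv2.imread('pics/s2.png'); x,y=q.astype(int); x0,y0=x-60,y-60
a=cv2.resize(a[y0:y0+96,x0:x0+110],None,fx=6,fy=6,interpolation=cv2.INTER_CUBIC)
f=lambda p:tuple(int(v) for v in ((proj(c,p)-[x0,y0]+.5)*6))
cv2.circle(a,f(t),3,(0,0,255),-1)
cv2.circle(a,f(t+[0,0,.02]),3,(0,255,0),-1);cv2.circle(a,f(t+[0,0,.04]),3,(255,0,0),-1)
b=cv2.imread('pics/w5.png')[200:300,200:370]
cv2.imwrite('pics/s2c.png',a[:, :660])
E
```

```text
[ 0.58921394 -0.02131004  0.07254098] [304.34070317 232.74645637]
```

View pics/s2c.png

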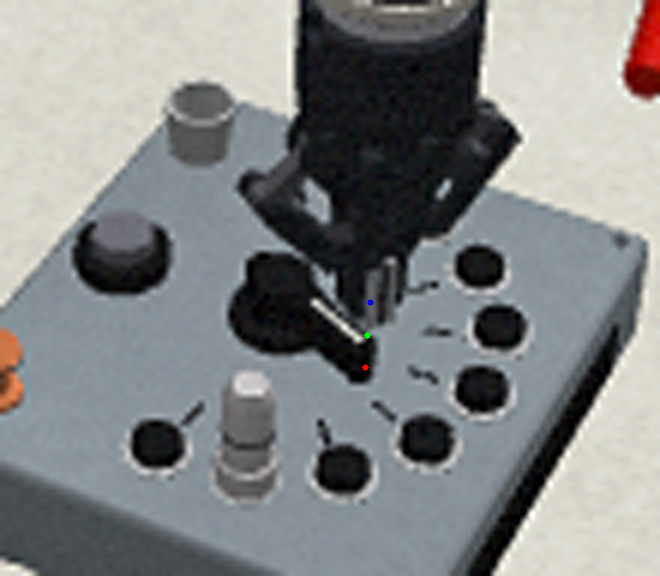

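```bash
python3 - <<'E'
from h import *
cw,cs=load('w5'),load('s2')
x0,y0=304-60,232-60
t=np.array([.5892,-.0213,.0725]);psi=2*np.arctan2(-.155,.988)
X=np.array([np.cos(psi),np.sin(psi),0]);Y=np.array([X[1],-X[0],0])
o1,d1=ray(cw,280,244); 
for px in((375,322),(383,322),(390,312),(370,325)):
  o2,d2=ray(cs,px[0]/6+x0-.4,px[1]/6+y0-.4)
  A=np.stack([d1,-d2],1); l=np.linalg.lstsq(A,o2-o1,rcond=None)[0]; a=o1+l[0]*d1;b=o2+l[1]*d2;m=(a+b)/2
  print(px,m.round(4),'gap',np.linalg.norm(a-b).round(4),'tool',((m-t)@X).round(4),((m-t)@Y).round(4),(m[2]-t[2]).round(4))
E
```

```text
(375, 322) [ 0.5964 -0.0238  0.1062] gap 0.0018 tool 0.0076 0.0002 0.0337
(383, 322) [ 0.5988 -0.0236  0.1088] gap 0.0013 tool 0.0099 -0.0007 0.0363
(390, 312) [ 0.6027 -0.0246  0.1183] gap 0.0019 tool 0.0139 -0.001 0.0458
(370, 325) [ 0.5943 -0.0236  0.1024] gap 0.0031 tool 0.0055 0.0007 0.0299
```

The scene crop shows the fingertips at about (378,322), well above and behind the red TCP mark at (365,367). The two views triangulate to a tip about 36 mm above the reported TCP. So the real tip was passing over the lever, and I have to command about 36 mm lower. I'll back off to the left and go to TCP z 0.052, which puts the real tip at about 0.088.

```bash
python3 -m jog '[{"linear":[-0.1,-0.6,0],"spin":0,"hand":0},{"linear":[-0.2,-0.6,0],"spin":0,"hand":0},{"linear":[-0.2,-0.6,0],"spin":-0.1,"hand":0},{"linear":[-0.1,-0.7,0],"spin":-0.1,"hand":0},{"linear":[0,0,0],"spin":0,"hand":0},{"linear":[0,0,0.3],"spin":0,"hand":0},{"linear":[0,0,0.3],"spin":0,"hand":0},{"linear":[0,0,0.3],"spin":0,"hand":0},{"linear":[0,0,0],"spin":0,"hand":0}]'
python3 -m jog '[{"linear":[0,0,0.3],"spin":0,"hand":0},{"linear":[0,0,0.3],"spin":0,"hand":0},{"linear":[0,0,0],"spin":0,"hand":0}]'
python3 -m jog '[{"linear":[0,0,0.25],"spin":0,"hand":0},{"linear":[0,0,0.25],"spin":0,"hand":0},{"linear":[0,0,0],"spin":0,"hand":0}]'
```

```text
time_s: 8.4
ee_pos: [0.5898, 0.0044, 0.0629]
orientation: [0.998, -0.056, -0.001, -0.0]
ft_force: [-0.2, 0.8, -0.3]
gripper_width: -0.0001
grasp_force: 0.0
time_s: 8.7
ee_pos: [0.59, 0.0045, 0.057]
orientation: [0.998, -0.055, -0.0, -0.0]
ft_force: [-0.1, -0.2, -0.3]
gripper_width: 0.0003
grasp_force: 0.0
time_s: 9.0
ee_pos: [0.5901, 0.0046, 0.0521]
orientation: [0.998, -0.055, -0.0, -0.0]
ft_force: [-0.1, 0.1, -0.8]
gripper_width: -0.0001
grasp_force: 0.0
```

At 0.052 (below the plate by the reading) there is no contact, which confirms the offset. Pushing now.

```bash
python3 -m jog '[{"linear":[0,0.35,0],"spin":0,"hand":0},{"linear":[0,0.35,0],"spin":0,"hand":0},{"linear":[0,0.35,0],"spin":0,"hand":0},{"linear":[0,0.35,0],"spin":0,"hand":0},{"linear":[0,0.3,0],"spin":0,"hand":0},{"linear":[0,0,0],"spin":0,"hand":0}]' | grep -E 'pos|ft'
python3 -m jog '[{"linear":[0.08,0.22,0],"spin":0.05,"hand":0},{"linear":[0.08,0.22,0],"spin":0.05,"hand":0}]'| grep -E 'pos|ft'
python3 -m jog '[{"linear":[0.08,0.22,0],"spin":0.05,"hand":0},{"linear":[0,0,0],"spin":0,"hand":0}]'| grep -E 'pos|ft'
python3 lev.py w6
```

```text
ee_pos: [0.5888, -0.0126, 0.0527]
ft_force: [1.4, 2.3, 0.4]
ee_pos: [0.5899, -0.0169, 0.0527]
ft_force: [1.2, 1.1, 0.6]
ee_pos: [0.5898, -0.0196, 0.0525]
ft_force: [0.0, -0.0, -0.3]
[(8, -0.46, 'idx', 1.82), (8, -0.48, 'idx', 1.87), (8, -0.5, 'idx', 1.92), (1, 0.18, 'idx', 0.29)]
```

First click done (lever near +2, force zero). Second click, continuing the same arc.

```bash
python3 -m jog '[{"linear":[0.08,0.23,0],"spin":0.05,"hand":0},{"linear":[0.08,0.23,0],"spin":0.05,"hand":0},{"linear":[0.08,0.23,0],"spin":0.05,"hand":0},{"linear":[0.08,0.23,0],"spin":0.05,"hand":0},{"linear":[0.08,0.23,0],"spin":0.05,"hand":0}]' | grep -E 'pos|ft'
python3 -m jog '[{"linear":[0.08,0.23,0],"spin":0.05,"hand":0},{"linear":[0.08,0.23,0],"spin":0.05,"hand":0}]'| grep -E 'pos|ft'
python3 -m jog '[{"linear":[0,0,0],"spin":0,"hand":0}]'| grep -E 'pos|ft'
python3 lev.py w7
```

```text
ee_pos: [0.5894, -0.031, 0.0525]
ft_force: [0.6, 2.8, 0.7]
ee_pos: [0.5885, -0.0357, 0.0525]
ft_force: [0.1, 1.1, 0.3]
ee_pos: [0.5883, -0.036, 0.0525]
ft_force: [0.9, 1.1, -0.2]
[(8, -0.66, 'idx', 2.3), (8, -0.68, 'idx', 2.35), (5, -0.64, 'idx', 2.25), (2, -0.7, 'idx', 2.39)]
```

Near the hump (about 2.4). One more row.

```bash
python3 -m jog '[{"linear":[0.08,0.23,0],"spin":0.05,"hand":0},{"linear":[0,0,0],"spin":0,"hand":0},{"linear":[0,0,0],"spin":0,"hand":0}]'| grep -E 'time|pos|ft'
python3 lev.py w8
```

```text
time_s: 11.2
ee_pos: [0.5877, -0.0385, 0.0525]
ft_force: [-0.2, 0.4, -0.6]
[(8, -0.72, 'idx', 2.44), (8, -0.74, 'idx', 2.49), (7, -0.7, 'idx', 2.39), (1, -0.2, 'idx', 1.2)]
```

```bash
python3 -m jog '[{"linear":[0.05,0.14,0],"spin":0.03,"hand":0},{"linear":[0,0,0],"spin":0,"hand":0},{"linear":[0,0,0],"spin":0,"hand":0}]'| grep -E 'time|pos|ft'
python3 lev.py w9
```

```text
time_s: 11.55
ee_pos: [0.5873, -0.0399, 0.0525]
ft_force: [-1.0, 0.6, 0.4]
[(8, -0.94, 'idx', 2.97), (7, -0.96, 'idx', 3.01), (6, -0.98, 'idx', 3.06), (1, -0.22, 'idx', 1.25)]
```

The lever clicked into +3, which is the module's position. Back off to the left, then rise clear.

```bash
python3 -m jog '[{"linear":[0,-0.5,0],"spin":0,"hand":0},{"linear":[0,-0.5,0],"spin":0,"hand":0},{"linear":[0,0,-1.5],"spin":0,"hand":0},{"linear":[0,0,-1.5],"spin":0,"hand":0},{"linear":[0,0,-1.5],"spin":0,"hand":0},{"linear":[0,0,-1.5],"spin":0,"hand":0},{"linear":[0,0,0],"spin":0,"hand":0}]'| grep -E 'time|pos|ft'
python3 lev.py w10
python3 - <<'E'
from h import *
o=ctrl.get_obs();q=o['orientation'];psi=2*np.arctan2(q[1],q[0]);X=np.array([np.cos(psi),np.sin(psi)]);Y=np.array([X[1],-X[0]])
d=np.array([.460,-.050])-o['ee_pos'][:2];print(psi,d,'tool cm',d@X*100,d@Y*100)
E
```

```text
time_s: 12.3
ee_pos: [0.5958, -0.0321, 0.1145]
ft_force: [0.2, -0.1, 0.1]
[(12, -0.94, 'idx', 2.97), (12, -0.96, 'idx', 3.01), (6, -0.98, 'idx', 3.06), (2, -0.92, 'idx', 2.92)]
-0.6898669519205083 [-0.13490691 -0.01801208] tool cm -9.259433704146385 9.975269076814373
```

```bash
python3 -m jog '[{"linear":[-1.85,2,0],"spin":0,"hand":0},{"linear":[-1.85,2,0],"spin":0,"hand":0},{"linear":[-1.85,2,0],"spin":0,"hand":0},{"linear":[-1.85,2,0],"spin":0,"hand":0},{"linear":[-1.85,2,0],"spin":0,"hand":0},{"linear":[0,0,1.3],"spin":0,"hand":0},{"linear":[0,0,1.3],"spin":0,"hand":0},{"linear":[0,0,1.3],"spin":0,"hand":0},{"linear":[0,0,0],"spin":0,"hand":0}]'| grep -E 'time|pos|ft'
python3 - <<'E'
from h import *
s=snap('scene','s3.png'); c=load('s3'); t=ctrl.get_obs()['ee_pos']
a=cv2.imread('pics/s3.png'); x0,y0=215,150
a=cv2.resize(a[y0:y0+96,x0:x0+125],None,fx=6,fy=6,interpolation=cv2.INTER_CUBIC)
f=lambda p:tuple(int(v) for v in ((proj(c,p)-[x0,y0]+.5)*6))
cv2.circle(a,f(t+[0,0,.036]),3,(0,0,255),-1);cv2.circle(a,f([.46,-.05,.092]),3,(0,255,0),-1)
cv2.imwrite('pics/s3c.png',a)
E
```

```text
time_s: 13.25
ee_pos: [0.4568, -0.0498, 0.0715]
ft_force: [-0.2, 0.7, -0.3]
```

View pics/s3c.png

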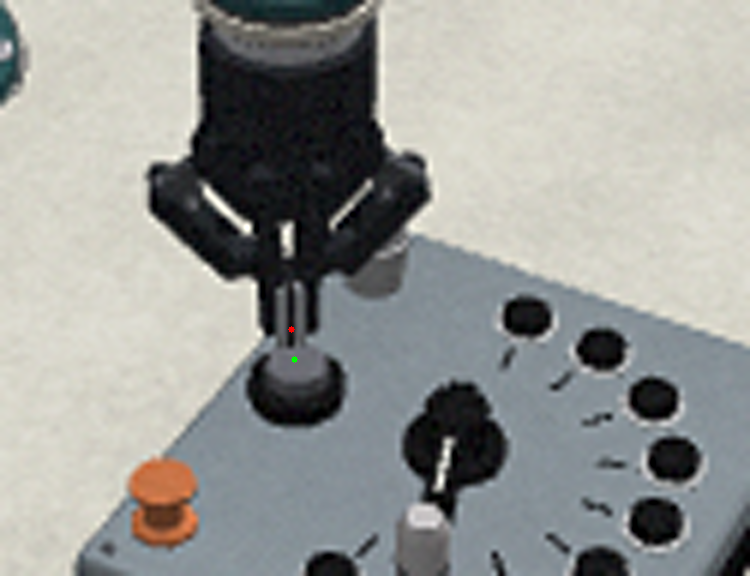

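The picture shows the fingertip (about (291,340)) right over the button disc (295,358), and the lever (445,460) points at the module (420,520). Pressing gently with force checks.

```bash
python3 -m jog '[{"linear":[0.2,-0.2,0.3],"spin":0,"hand":0},{"linear":[0,0,0.3],"spin":0,"hand":0},{"linear":[0,0,0.3],"spin":0,"hand":0},{"linear":[0,0,0],"spin":0,"hand":0}]'| grep -E 'pos|ft'
python3 -m jog '[{"linear":[0,0,0.2],"spin":0,"hand":0},{"linear":[0,0,0.2],"spin":0,"hand":0},{"linear":[0,0,0],"spin":0,"hand":0}]'| grep -E 'pos|ft'
python3 -m jog '[{"linear":[0,0,0.2],"spin":0,"hand":0},{"linear":[0,0,0],"spin":0,"hand":0}]'| grep -E 'pos|ft'
python3 -m jog '[{"linear":[0,0,0.2],"spin":0,"hand":0},{"linear":[0,0,0],"spin":0,"hand":0}]'| grep -E 'pos|ft'
```

```text
ee_pos: [0.4614, -0.05, 0.0643]
ft_force: [0.5, -0.1, -0.1]
ee_pos: [0.4614, -0.0501, 0.0603]
ft_force: [-0.3, 0.4, -0.3]
ee_pos: [0.4614, -0.0501, 0.0583]
ft_force: [-0.5, -0.7, -0.2]
ee_pos: [0.4616, -0.0501, 0.0565]
ft_force: [0.1, -0.5, 2.2]
```

Contact at about 0.0572. Continue to the stop.

```bash
python3 -m jog '[{"linear":[0,0,0.2],"spin":0,"hand":0},{"linear":[0,0,0.15],"spin":0,"hand":0},{"linear":[0,0,0],"spin":0,"hand":0}]'| grep -E 'pos|ft'
python3 -m jog '[{"linear":[0,0,0.15],"spin":0,"hand":0},{"linear":[0,0,0],"spin":0,"hand":0}]'| grep -E 'pos|ft'
python3 -m jog '[{"linear":[0,0,0.1],"spin":0,"hand":0},{"linear":[0,0,0],"spin":0,"hand":0}]'| grep -E 'pos|ft'
```

```text
ee_pos: [0.4617, -0.0501, 0.053]
ft_force: [-0.4, 0.1, 4.3]
ee_pos: [0.4617, -0.0501, 0.0517]
ft_force: [-1.4, 0.6, 5.7]
ee_pos: [0.4618, -0.0502, 0.0515]
ft_force: [-3.8, 0.2, 16.5]
```

The stop is reached (force jumped to 16.5 N). Hold briefly, lift, and check the lever.

```bash
python3 -m jog '[{"linear":[0,0,0],"spin":0,"hand":0},{"linear":[0,0,0],"spin":0,"hand":0},{"linear":[0,0,-0.4],"spin":0,"hand":0},{"linear":[0,0,-1.2],"spin":0,"hand":0},{"linear":[0,0,-2],"spin":0,"hand":0},{"linear":[0,0,-3],"spin":0,"hand":0},{"linear":[0,0,-3],"spin":0,"hand":0},{"linear":[0,0,-2],"spin":0,"hand":0},{"linear":[0,0,0],"spin":0,"hand":0},{"linear":[0,0,0],"spin":0,"hand":0}]'| grep -E 'time|pos|ft'
python3 lev.py w11
```

```text
time_s: 16.1
ee_pos: [0.4615, -0.0501, 0.1663]
ft_force: [0.4, -0.1, -0.8]
[(12, -0.94, 'idx', 2.97), (12, -0.96, 'idx', 3.01), (10, -0.92, 'idx', 2.92), (3, -0.98, 'idx', 3.06)]
```

```bash
python3 -c "
from bench import ctrl
print(ctrl.job_done())"
```

```text
the job is handed in; nothing more can be done
None
```

I handed the job in at about 16 s: the lever clicked twice into the module's position (+3), pushed at about 3 N by the force readings. The button was then pressed to its stop (16.5 N) and released; I did not check in an image that it came back up or that the loose things stayed put. The judge returned no verdict.

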